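# Seal and bleed a tilted vent nipple

## Robot

A 6-joint arm with a two-finger parallel gripper is mounted at the origin on the work surface. World frame = base frame: x ahead of the robot, y to its left, z up, the work surface at z = 0. Lengths are in m, angles in rad, forces in N, time in s.
With the tool pointing down it reaches from about 0.375 to 0.9 m from the base axis. Payload 3.1 kg.
Tool frame: the origin (TCP) lies between the finger pads; the fingertips stand 17 mm ahead of it and the grasp point (between the pads) lies 2 mm behind it (robot.nose_length is the distance from the TCP to the fingertips, in m); z points along the fingers, y is the line along which they close (so a half turn about z gives the same grasp; the last joint's range is limited). The gripper opens to 87 mm and grips with 3 to 60 N. Pads are 19 mm wide; open, the fingers measure 117 mm over their backs; the gripper's body (75 mm by 190 mm) begins 51 mm behind the grasp point.
Start: joints at [1.012, 0.527, 1.433, -0, 1.181, -0.178], TCP at [0.232, 0.58, 0.24] pointing down, gripper open.
Joint ranges: [-3.08, 3.08], [-0.75, 2.2], [0.22, 2.44], [-1.43, 4.57], [0, 2.65], [-2.85, 2.85]. Speed limits (rad/s): [2.79, 2.79, 3.14, 3.14, 3.14, 3.14].

## Interface

Orientations are given as a unit quaternion [x, y, z, w].
In Python, from rig import robot, cams gives the robot as it stands.
- The arm moves only by the shell command python3 -m pendant 'ROWS' [FORCE]. ROWS is JSON, a list of rows, each an object with "jaw": the opening, from 0 (shut) to 1 (fully open); "linear": the shift along the tool's x, y, z in cm, a list of three; "twist": the turn about the tool's z in degrees. A call has 1 to 12 rows; each row shifts and turns the commanded pose from where the row before left it, along the tool's axes as they then stand; what a row does not reach is not made up. A row lasts 1/12 s, in which the tool goes at most 41.7 mm and 7.16 degrees, less where a joint would pass 70% of its speed; a pose out of reach is approached as far as the arm can. A call is refused whole if a number of a shift passes 4.17 or a number of a turn 7.16, either way. A call with a gripper value outside its range is refused whole. The fingers move at their own pace and stop on an object; FORCE is the grip in N (left out, the last holds). Time passes only in rows, so rows that do not move let the fingers close. It gives the time, the measured TCP pose, the force, the opening and the grip force at its end, in the units of the state.
- robot.get_obs(): the state, without advancing time (a new reading comes with each control period).
- cams.camera(name): name is "side" or "top"; returns a dict with "color" (420x560x3 uint8, blue, green, red), "depth" (420x560 float32, m along the optical axis (not along the pixel's ray), 0 where there is no reading), "fov_y" (degrees; the focal length in pixels is half the picture's height over the tangent of half this angle, whatever the lens; pixels are square), "cx", "cy" (the principal point, pixels), "view" (4x4, takes a point from world to camera coordinates). Camera axes: x right, y down, z forward; pixel columns grow to the right and rows downward; lengths in m; the calibration is good to about 2 mm. A picture is of the moment at which its call begins.
- robot.hand_in(): hands the job in; it is judged then, once.
The state is a dict: "time": time; "q": joint angles; "joint_velocities": joint speeds; "joint_torque": joint torques, N m; "position": TCP position; "tool_rot": TCP orientation; "ft_force": force on the tool from outside, world axes, zero at the start; "moment": the same for the moment, N m; "grip_width": finger opening in m; "grip_force": force on a finger pad.
Only numpy, scipy, OpenCV 4.12 (cv2) and the standard library are available. Lean on these libraries where they do the work, as an engineer would, in place of code of your own. Each camera call takes 0.05 s, during which the arm holds its last target. There are 200 camera calls.

## Task

Fit the vent nipple on the manifold: thread the brass spacer ring and then the red seal ring down over it, each fully home and let go. Then press the blue and steel bleed coupler, mouth down, squarely onto the nipple until it snaps, and keep it gripped and pressed against the nipple's spring: finish while still holding it there. Leave everything else on the bench where it is.

Things in the scene. Friction and masses are not known exactly. Their poses are not given: they have to be found in the camera images.
- nipple_seat (a point): centre of the flat round seat at the nipple's foot, top of a 36 thick steel pedestal, about 105 mm above the table. Its z is the nipple's axis, pointing out of the nipple: 22 degrees off vertical, leaning to the manifold's -x (towards the robot's side); x and y lie in the seat. Along z from here: brass shank 19 thick up to 18, brass stem 13 thick up to 40, then the spring pin
- stem_top (a point): centre of the top of the brass stem, 40 from the seat along the nipple; same axes as the seat. The stem's last 4 are tapered; out of it stands the steel spring pin, 7 thick, its tip 10 further on. Three sprung steel balls bulge from the stem 7 back from this point, to 20 across; they give way inwards as the coupler's mouth passes
- manifold: aluminium block 115 x 100, 55 high, on a dark base plate 135 x 120, fixed to the table; the nipple's steel pedestal rises out of its top. Origin at the centre of its underside, z up, yaw varies
- vent_pin (a joint): how far the spring pin is pressed in, m: 0 free, 0.0105 at its stop; 6 N to start and 0.6 N more per mm. Distance of the coupler's mouth from the seat: 29 mm when its ceiling meets the pin, 24 when the balls have snapped out inside it (pin 0.005), 20 when it lands on the seal ring (pin 0.009). If let go, the spring pushes the coupler back
- spacer_mid (a point): centre of the brass spacer ring, half-way up: 44 mm across, hole 23, 12 high, lying flat on the table at the start; z is its axis. Home on the seat its centre is 6 from the seat along the nipple
- seal_mid (a point): centre of the red plastic seal ring, half-way up: 44 mm across, hole 23, 8 high, lying flat on the table at the start; z is its axis. Home on top of the spacer its centre is 16 from the seat along the nipple; if let go high it can hang up on the nipple and need a push
- coupler_mid (a point): middle of the bleed coupler, a closed round cap 75 mm long, standing mouth down at the start; z is its axis, away from the mouth, which is 37.5 below this point. Lowest 34: collar 34 across (steel lip, blue above); over it a steel grip 30 across. Mouth 16 wide, 5 deep, then a 24 wide chamber up to a ceiling 21 above the mouth. About 0.25 kg; up to about 15 N to press on
- spare_collar: bystander: pale aluminium collar, 40 across, 12 bore, 20 high; not used. Origin at the centre of its underside
- plug: bystander: small brass plug, 22 across, 20 high. Origin under its centre
- wrench: bystander: steel wrench 160 long, lying flat along its x axis
- screwdriver: bystander: screwdriver with yellow handle, 180 long, lying along its x axis
- oil_can: bystander: green jar with black lid, 56 across, 100 high. Origin under its centre
- parts_tray: bystander: open blue plastic tray 100 x 130 x 30. Origin under its centre

How it is judged:
On the way, in this order (a step that is already met when the one before it is completed fails the run):
1. the brass spacer is home on the seat and let go (z of spacer_mid in the frame of nipple_seat between 0.004 and 0.008 m and x of spacer_mid in the frame of nipple_seat between -0.004 and 0.004 m and y of spacer_mid in the frame of nipple_seat between -0.004 and 0.004 m and angle between the z axis of spacer_mid and the z axis of nipple_seat, either way round below 0.08 rad and contact force between spacer and the fingers below 0.3 N), for 0.2 s.
2. the red seal ring is home on the spacer and let go (z of spacer_mid in the frame of nipple_seat between 0.004 and 0.008 m and x of spacer_mid in the frame of nipple_seat between -0.004 and 0.004 m and y of spacer_mid in the frame of nipple_seat between -0.004 and 0.004 m and angle between the z axis of each of spacer_mid, seal_mid and the z axis of nipple_seat, either way round below 0.08 rad and z of seal_mid in the frame of nipple_seat between 0.014 and 0.018 m and x of seal_mid in the frame of nipple_seat between -0.004 and 0.004 m and y of seal_mid in the frame of nipple_seat between -0.004 and 0.004 m and contact force between seal and the fingers below 0.3 N), for 0.2 s.
3. the coupler is snapped on squarely over both rings, gripped (z of spacer_mid in the frame of nipple_seat between 0.004 and 0.008 m and x of spacer_mid in the frame of nipple_seat between -0.004 and 0.004 m and y of spacer_mid in the frame of nipple_seat between -0.004 and 0.004 m and angle between the z axis of each of spacer_mid, seal_mid and the z axis of nipple_seat, either way round below 0.08 rad and z of seal_mid in the frame of nipple_seat between 0.014 and 0.018 m and x of seal_mid in the frame of nipple_seat between -0.004 and 0.004 m and y of seal_mid in the frame of nipple_seat between -0.004 and 0.004 m and z of coupler_mid in the frame of nipple_seat between 0.055 and 0.061 m and x of coupler_mid in the frame of nipple_seat between -0.004 and 0.004 m and y of coupler_mid in the frame of nipple_seat between -0.004 and 0.004 m and angle between the z axis of coupler_mid and the z axis of nipple_seat, either way round below 0.1 rad and value of joint vent_pin above 0.0055 m and contact force between coupler and the fingers above 3 N), for 0.2 s.
At the end, for the whole second after the job is handed in: Spacer on seat, seal on spacer (within 2 mm along the nipple, 4 mm sideways, 0.08 rad of square); coupler over them past its snap (mouth under 23.5 mm from the seat, pin in over 5.5 mm, 4 mm sideways, 0.1 rad of square), at rest, gripped by the fingers with over 3 N (all of step 3 and linear speed of coupler below 0.02 m/s); the arm keeps its last pose, push and grip.
It fails at once if another thing on the bench is moved more than 30 mm (distance of any of spare_collar, plug, wrench, screwdriver, oil_can, parts_tray from where it was at the start of the episode above 0.03 m).
It also fails if it takes over 72 s, if anything falls off the work surface, if the arm or the gripper's body presses on something with over 40 N, if the wrist force passes 120 N, or if a joint passes its speed limit or range.

## Working session

There is one attempt and no reset: what is moved stays moved. The work goes in short steps, Python scripts to look and compute and a shell command to move; the robot and the scene stay as the last step left them, time stands still between calls to the robot, and variables do not carry over. Pictures are saved under pics/ and viewed, at most 10 in all, crops included, and the job is handed in when it is done.

```bash
ls; mkdir -p pics
cat > h.py <<'E'
import numpy as np, cv2
from rig import robot, cams
def get(n):
    d=cams.camera(n); d['f']=210/np.tan(np.radians(d['fov_y'])/2); d['iv']=np.linalg.inv(d['view']); return d
def cloud(d):
    h,w=d['depth'].shape; v,u=np.mgrid[:h,:w]; z=d['depth']
    p=np.stack([(u-d['cx'])/d['f']*z,(v-d['cy'])/d['f']*z,z,np.ones_like(z)],-1)
    return (p@d['iv'].T)[...,:3]
def proj(d,p):
    c=d['view']@np.r_[p,1]; return c[0]/c[2]*d['f']+d['cx'],c[1]/c[2]*d['f']+d['cy']
E
python3 - <<'E'
from h import *
import pickle
for n in('top','side'):
    d=get(n); cv2.imwrite(f'pics/{n}0.png',cv2.resize(d['color'],(800,600),interpolation=cv2.INTER_CUBIC)); pickle.dump(d,open(n+'0.pkl','wb'))
    print(n,d['fov_y'],d['cx'],d['cy'],d['iv'].round(3).tolist())
o=robot.get_obs(); print({k:np.round(v,3) for k,v in o.items()})
E
```

```text
pics
top 56.2432994020634 282.02909798882746 214.81688291947802 [[0.108, -0.971, 0.214, 0.317], [-0.994, -0.105, 0.024, 0.041], [-0.0, -0.215, -0.977, 1.223], [0.0, 0.0, 0.0, 1.0]]
side 44.81878672751678 265.45485567053834 204.63971199056274 [[0.806, -0.352, 0.475, -0.079], [-0.592, -0.48, 0.648, -0.797], [0.0, -0.803, -0.595, 0.91], [0.0, 0.0, 0.0, 1.0]]
{'time': np.float64(0.1), 'q': array([ 1.012,  0.528,  1.434, -0.   ,  1.181, -0.179]), 'joint_velocities': array([-0.001, -0.001, -0.003,  0.   ,  0.   , -0.001]), 'joint_torque': array([  0.   , -44.099, -17.715,   0.063,   0.053,  -0.   ]), 'position': array([0.232, 0.58 , 0.239]), 'tool_rot': array([ 0.189,  0.982, -0.001, -0.   ]), 'ft_force': array([-0.084, -0.47 , -0.533]), 'moment': array([-0.026,  0.005,  0.008]), 'grip_force': np.float64(0.0), 'grip_width': np.float64(0.088)}
```

View pics/top0.png

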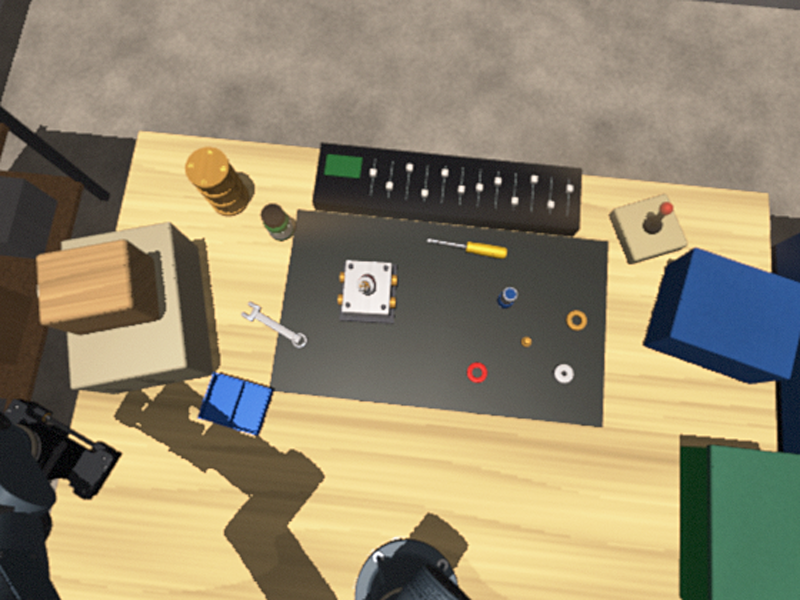

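View pics/side0.png

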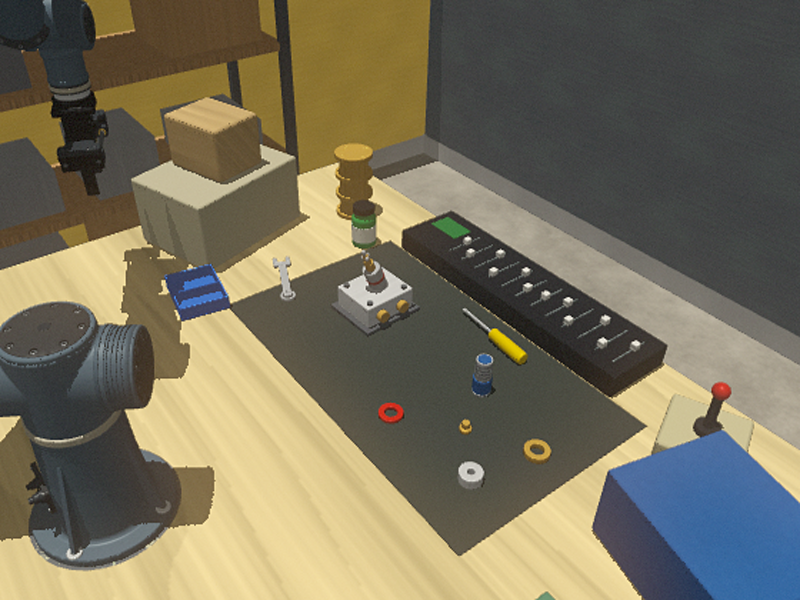

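Top view (800-wide): manifold/nipple at (367,287), spacer (577,320), seal (477,373), coupler (509,297), plug (527,342), spare collar (564,373). Side view confirms: nipple (373,268), coupler (483,373), spacer (538,450), seal (391,412).

Run:
```python
from h import *
import pickle
D={n:pickle.load(open(n+'0.pkl','rb')) for n in('top','side')}
pos={'spacer':((577,320),(538,450),.012),'seal':((477,373),(391,412),.008),'coupler':((509,297),(483,373),.075)}
for k,(t,s,h) in pos.items():
  for n,c in(('top',t),('side',s)):
    d=D[n]; P=cloud(d); u,v=int(c[0]*.7),int(c[1]*.7); w=24
    Q=P[v-w:v+w,u-w:u+w]; 
    hsv=cv2.cvtColor(d['color'],cv2.COLOR_BGR2HSV)[v-w:v+w,u-w:u+w].astype(int)
    if k=='coupler': m=Q[...,2]>.015
    else: m=(hsv[...,1]>140)&(hsv[...,2]>80)
    m=cv2.connectedComponentsWithStats(m.astype(np.uint8)); i=1+np.argmax(m[2][1:,4]); m=m[1]==i
    q=Q[m]
    # min-enclosing circle of points above half height
    z=q[:,2]; top=q[z>np.percentile(z,60)-.004] if k!='coupler' else q[z>.066]
    (cx,cy),r=cv2.minEnclosingCircle(top[:,:2].astype(np.float32))
    print(k,n,len(q),'zmed',np.median(z).round(4),'zmax',z.max().round(4),'circ',round(cx,4),round(cy,4),round(r,4),'mean',q.mean(0).round(4))
d=D['top'];P=cloud(d);Q=P[160:250,210:310].reshape(-1,3)
m=abs(Q[:,2]-.055)<.006
print('block',m.sum(),cv2.minAreaRect(Q[m][:,:2].astype(np.float32)))
for n in D:
  P=cloud(D[n]); Q=P.reshape(-1,3); b=(abs(Q[:,0]-.5)<.3)&(abs(Q[:,1]-.1)<.25)
  # nipple points above block
  c=(367,287) if n=='top' else (373,268); u,v=int(c[0]*.7),int(c[1]*.7)
  q=P[v-30:v+15,u-20:u+20].reshape(-1,3); q=q[q[:,2]>.062]
  for lo in np.arange(.06,.17,.01):
    s=q[(q[:,2]>=lo)&(q[:,2]<lo+.01)]
    if len(s): print(n,lo.round(2),len(s),s.mean(0).round(4),np.ptp(s,axis=0).round(4))
a=D['top']['color'][165:245,205:315]; b=D['side']['color'][165:245,205:315]
cv2.imwrite('pics/c0.png',cv2.resize(np.vstack([a,b]),None,fx=3.6,fy=3.6,interpolation=cv2.INTER_CUBIC))
```

```text
spacer top 124 zmed 0.0109 zmax 0.0182 circ 0.5962 -0.3118 0.022 mean [ 0.5959 -0.3115  0.0104]
spacer side 225 zmed 0.0107 zmax 0.9096 circ 0.2662 -0.55 0.4249 mean [ 0.5781 -0.3215  0.0258]
seal top 127 zmed 0.0076 zmax 0.0135 circ 0.4584 -0.1034 0.0217 mean [ 0.4575 -0.1037  0.0072]
seal side 174 zmed 0.0079 zmax 0.9096 circ 0.1924 -0.4392 0.4496 mean [ 0.4507 -0.1075  0.0126]
coupler top 136 zmed 0.072 zmax 1.2233 circ 0.4771 -0.0584 0.1882 mean [ 0.6163 -0.1484  0.0691]
coupler side 317 zmed 0.0518 zmax 0.9096 circ 0.2755 -0.4683 0.4839 mean [ 0.6104 -0.1583  0.0539]
block 1019 ((0.6107637286186218, 0.15081918239593506), (0.11663157492876053, 0.10041501373052597), 2.9773929119110107)
top 0.06 11 [0.6222 0.1583 0.0644] [0.0914 0.0783 0.008 ]
top 0.07 2 [0.6156 0.1346 0.0752] [0.0176 0.0025 0.0081]
top 0.08 10 [0.6209 0.1457 0.0879] [0.0176 0.034  0.005 ]
top 0.09 18 [0.6007 0.1453 0.0971] [0.0396 0.0277 0.0096]
top 0.1 51 [0.6049 0.1501 0.1053] [0.0294 0.0335 0.0094]
top 0.11 16 [0.6096 0.148  0.1123] [0.0298 0.0214 0.0099]
top 0.12 11 [0.5984 0.147  0.1242] [0.0117 0.018  0.006 ]
top 0.13 12 [0.5876 0.1489 0.1374] [0.0134 0.0145 0.005 ]
top 0.14 10 [0.588  0.1498 0.1439] [0.0139 0.0093 0.009 ]
top 0.15 3 [0.5839 0.1496 0.1523] [0.0039 0.0054 0.0029]
side 0.06 39 [0.6478 0.2233 0.0651] [0.1738 0.2277 0.0072]
side 0.07 36 [0.6025 0.1417 0.0751] [0.0371 0.0237 0.0093]
side 0.08 33 [0.6027 0.1396 0.0851] [0.0354 0.0214 0.0093]
side 0.09 33 [0.5948 0.1414 0.0954] [0.0388 0.0311 0.0081]
side 0.1 56 [0.5953 0.1448 0.104 ] [0.0316 0.0333 0.0097]
side 0.11 33 [0.5961 0.1479 0.114 ] [0.0296 0.0206 0.009 ]
side 0.12 19 [0.5901 0.1479 0.1245] [0.0184 0.0145 0.0088]
side 0.13 19 [0.5834 0.1496 0.1358] [0.0162 0.014  0.0094]
side 0.14 13 [0.5831 0.1495 0.1445] [0.0142 0.0134 0.0075]
side 0.15 3 [0.5787 0.1495 0.1528] [0.0044 0.0062 0.0022]
```

View pics/c0.png

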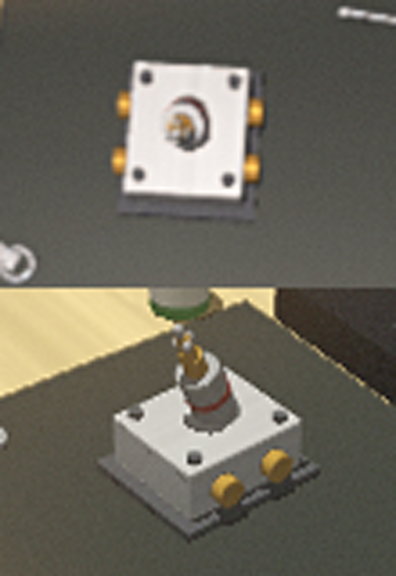

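```bash
python3 -m pendant '[{"jaw":1,"linear":[0,0,0],"twist":-6.2},{"jaw":1,"linear":[0,0,0],"twist":-6.2},{"jaw":1,"linear":[0,0,0],"twist":-6.2},{"jaw":1,"linear":[0,0,0],"twist":-6.2}]' 10
python3 -m pendant '[{"jaw":1,"linear":[-1.3,-3.8,0],"twist":0},{"jaw":1,"linear":[-1.3,-3.8,0],"twist":0},{"jaw":1,"linear":[-1.3,-3.8,0],"twist":0},{"jaw":1,"linear":[-1.3,-3.8,0],"twist":0},{"jaw":1,"linear":[-1.3,-3.8,0],"twist":0},{"jaw":1,"linear":[-1.3,-3.8,0],"twist":0},{"jaw":1,"linear":[-1.3,-3.8,0],"twist":0},{"jaw":1,"linear":[-1.3,-3.8,0],"twist":0},{"jaw":1,"linear":[-1.3,-3.8,0],"twist":0},{"jaw":1,"linear":[-1.3,-3.8,0],"twist":0},{"jaw":1,"linear":[-1.3,-3.8,0],"twist":0},{"jaw":1,"linear":[-1.3,-3.8,0],"twist":0}]'
python3 - <<'E'
from h import *
import pickle
D={n:pickle.load(open(n+'0.pkl','rb')) for n in('top','side')}
for k,t,s,lo,hi in(('spacer',(577,320),(538,450),.007,.016),('seal',(477,373),(391,412),.004,.012),('couplertop',(509,297),(483,373),.068,.085),('couplermid',(509,297),(483,373),.015,.065)):
  for n,c in(('top',t),('side',s)):
    d=D[n]; P=cloud(d); u,v=int(c[0]*.7),int(c[1]*.7); w=30
    Q=P[v-w:v+w,u-w:u+w]; hsv=cv2.cvtColor(d['color'],cv2.COLOR_BGR2HSV)[v-w:v+w,u-w:u+w]
    m=(Q[...,2]>lo)&(Q[...,2]<hi)&(d['depth'][v-w:v+w,u-w:u+w]>0)
    if lo<.01: m&=(hsv[...,1]>140)&(hsv[...,2]>80)
    q=Q[m]; q=q[np.linalg.norm(q[:,:2]-np.median(q[:,:2],0),axis=1)<.03]
    (x,y),r=cv2.minEnclosingCircle(q[:,:2].astype(np.float32))
    print(k,n,len(q),np.round([x,y,r],4),q.mean(0).round(4))
E
```

```text
time: 0.43
position: [0.232, 0.5799, 0.2389]
tool_rot: [-0.029, 1.0, -0.001, -0.0]
ft_force: [-0.0, -0.6, 0.6]
grip_width: 0.0867
grip_force: 0.0
time: 1.43
position: [0.4118, 0.1311, 0.2395]
tool_rot: [-0.026, 1.0, 0.0, -0.0]
ft_force: [0.5, 0.5, -0.4]
grip_width: 0.0867
grip_force: 0.0
spacer top 102 [ 0.5962 -0.3118  0.022 ] [ 0.5961 -0.313   0.0112]
spacer side 182 [ 0.5917 -0.3126  0.0228] [ 0.5908 -0.3123  0.0111]
seal top 102 [ 0.4584 -0.1034  0.0217] [ 0.4579 -0.104   0.0079]
seal side 152 [ 0.4535 -0.1023  0.0239] [ 0.4535 -0.1039  0.008 ]
couplertop top 77 [ 0.6226 -0.1522  0.0154] [ 0.622  -0.1523  0.0749]
couplertop side 102 [ 0.6181 -0.1511  0.0171] [ 0.6164 -0.1523  0.0741]
couplermid top 54 [ 0.6216 -0.1515  0.0163] [ 0.6136 -0.1464  0.0396]
couplermid side 86 [ 0.723  -0.1285  0.0182] [ 0.7244 -0.1306  0.0226]
```

```bash
python3 -m pendant '[{"jaw":1,"linear":[-1.32,-3.77,0],"twist":0},{"jaw":1,"linear":[-1.32,-3.77,0],"twist":0},{"jaw":1,"linear":[-1.32,-3.77,0],"twist":0},{"jaw":1,"linear":[-1.32,-3.77,0],"twist":0},{"jaw":1,"linear":[-1.32,-3.77,0],"twist":0},{"jaw":1,"linear":[-1.32,-3.77,0],"twist":0},{"jaw":1,"linear":[-1.32,-3.77,0],"twist":0},{"jaw":1,"linear":[-1.32,-3.77,0],"twist":0},{"jaw":1,"linear":[-1.32,-3.77,0],"twist":0},{"jaw":1,"linear":[-1.32,-3.77,0],"twist":0},{"jaw":1,"linear":[-1.32,-3.77,0],"twist":0},{"jaw":1,"linear":[-1.32,-3.77,0],"twist":0}]'
python3 -m pendant '[{"jaw":1,"linear":[0,0,3.6],"twist":0},{"jaw":1,"linear":[0,0,3.6],"twist":0},{"jaw":1,"linear":[0,0,3.6],"twist":0},{"jaw":1,"linear":[0,0,3.6],"twist":0},{"jaw":1,"linear":[0,0,3.6],"twist":0},{"jaw":1,"linear":[0,0,0],"twist":0}]'
```

```text
time: 2.43
position: [0.5935, -0.3123, 0.2389]
tool_rot: [-0.026, 1.0, 0.0, -0.0]
ft_force: [1.5, -0.0, 0.2]
grip_width: 0.087
grip_force: 0.0
time: 2.93
position: [0.5881, -0.3068, 0.0507]
tool_rot: [-0.026, 1.0, 0.005, -0.007]
ft_force: [-1.1, 1.4, -1.4]
grip_width: 0.087
grip_force: 0.0
```

```bash
python3 -m pendant '[{"jaw":1,"linear":[0,0,0],"twist":0},{"jaw":1,"linear":[0,0,0],"twist":0}]'
```

```text
time: 3.1
position: [0.5945, -0.3113, 0.061]
tool_rot: [-0.026, 1.0, -0.001, 0.001]
ft_force: [0.4, 0.6, 0.4]
grip_width: 0.087
grip_force: 0.0
```

```bash
python3 -m pendant '[{"jaw":1,"linear":[0,0,1.5],"twist":0},{"jaw":1,"linear":[0,0,1.5],"twist":0},{"jaw":1,"linear":[0,0,0.8],"twist":0},{"jaw":1,"linear":[0,0,0.3],"twist":0},{"jaw":1,"linear":[0,0,0],"twist":0}]' 12
python3 -m pendant '[{"jaw":0,"linear":[0,0,0],"twist":0},{"jaw":0,"linear":[0,0,0],"twist":0},{"jaw":0,"linear":[0,0,0],"twist":0},{"jaw":0,"linear":[0,0,0],"twist":0},{"jaw":0,"linear":[0,0,0],"twist":0},{"jaw":0,"linear":[0,0,0],"twist":0},{"jaw":0,"linear":[0,0,0],"twist":0},{"jaw":0,"linear":[0,0,0],"twist":0}]'
```

```text
time: 3.52
position: [0.5933, -0.3104, 0.0184]
tool_rot: [-0.026, 1.0, 0.0, -0.0]
ft_force: [0.3, -0.9, 0.1]
grip_width: 0.0874
grip_force: 0.0
time: 4.18
position: [0.5935, -0.3107, 0.0186]
tool_rot: [-0.026, 1.0, -0.0, 0.0]
ft_force: [0.7, -0.2, 0.2]
grip_width: 0.0433
grip_force: 12.0
```

```bash
python3 -m pendant '[{"jaw":0,"linear":[0,0,-1.5],"twist":0},{"jaw":0,"linear":[0,0,-3.2],"twist":0},{"jaw":0,"linear":[0,0,-3.2],"twist":0},{"jaw":0,"linear":[0,0,-3.2],"twist":0},{"jaw":0,"linear":[0,0,-3.2],"twist":0},{"jaw":0,"linear":[0,0,-3.2],"twist":0},{"jaw":0,"linear":[0,0,-2.2],"twist":0},{"jaw":0,"linear":[0,0,-1.2],"twist":0}]'
python3 -m pendant '[{"jaw":0,"linear":[0,2,0],"twist":0},{"jaw":0,"linear":[0,4.1,0],"twist":0},{"jaw":0,"linear":[0,4.1,0],"twist":0},{"jaw":0,"linear":[0,4.1,0],"twist":0},{"jaw":0,"linear":[0,4.1,0],"twist":0},{"jaw":0,"linear":[0,4.1,0],"twist":0},{"jaw":0,"linear":[0,4.1,0],"twist":0},{"jaw":0,"linear":[-0.1,4.1,0],"twist":0},{"jaw":0,"linear":[-0.1,4.1,0],"twist":0},{"jaw":0,"linear":[-0.1,4.1,0],"twist":0},{"jaw":0,"linear":[-0.1,4.1,0],"twist":0},{"jaw":0,"linear":[0,3,0],"twist":0}]'
python3 -m pendant '[{"jaw":0,"linear":[0,0,0],"twist":0},{"jaw":0,"linear":[0,0,0],"twist":0},{"jaw":0,"linear":[0,0,0],"twist":0}]'
cat > look.py <<'E'
from h import *
import sys
tag=sys.argv[1]; out=[]; p=robot.get_obs()['position']
tgt=np.array([.598,.1505,.13])
if len(sys.argv)>2: tgt=np.array(eval(sys.argv[2]))
for n in('top','side'):
    d=get(n); u,v=proj(d,tgt); M=np.float32([[5.0,0,195-5*u],[0,5.0,290-5*v]])
    im=cv2.warpAffine(d['color'],M,(390,580),flags=cv2.INTER_CUBIC)
    out.append(im)
    print(n,'px: u=%.1f+(X-%d)/5 v=%.1f+(Y-290)/5'%(u,195 if n=='top' else 595,v))
    np.savez(f'{n}_{tag}.npz',color=d['color'],depth=d['depth'])
cv2.imwrite(f'pics/{tag}.png',np.hstack(out))
E
python3 look.py a
```

```text
time: 4.85
position: [0.5947, -0.3113, 0.2326]
tool_rot: [-0.026, 1.0, -0.002, 0.003]
ft_force: [0.5, -0.2, -0.1]
grip_width: 0.0434
grip_force: 12.0
time: 5.85
position: [0.5721, 0.1523, 0.2272]
tool_rot: [-0.027, 1.0, 0.001, -0.001]
ft_force: [0.8, -0.0, -0.6]
grip_width: 0.0432
grip_force: 12.0
time: 6.1
position: [0.573, 0.1486, 0.2272]
tool_rot: [-0.026, 1.0, -0.0, -0.001]
ft_force: [-0.1, -0.3, -0.6]
grip_width: 0.0436
grip_force: 12.0
top px: u=254.8+(X-195)/5 v=197.9+(Y-290)/5
side px: u=260.0+(X-595)/5 v=180.2+(Y-290)/5
```

View pics/a.png

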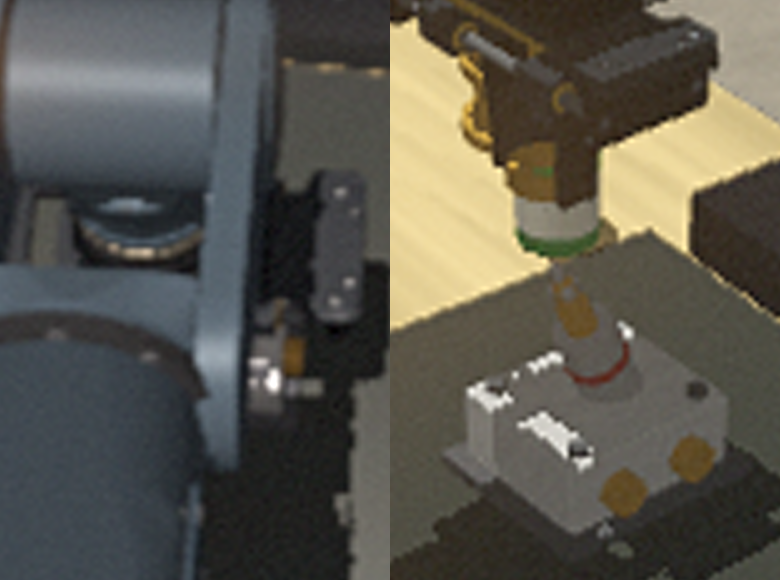

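```bash
python3 -m pendant '[{"jaw":0,"linear":[0,0,1.2],"twist":0},{"jaw":0,"linear":[0,0,1.2],"twist":0},{"jaw":0,"linear":[0,0,1.2],"twist":0},{"jaw":0,"linear":[0,0,0.9],"twist":0},{"jaw":0,"linear":[0,0,0],"twist":0},{"jaw":0,"linear":[0,0,0],"twist":0}]'
python3 -m pendant '[{"jaw":0,"linear":[-0.2,0,0.5],"twist":0},{"jaw":0,"linear":[-0.2,0,0.5],"twist":0},{"jaw":0,"linear":[-0.2,0,0.5],"twist":0},{"jaw":0,"linear":[-0.2,0,0.5],"twist":0},{"jaw":0,"linear":[-0.2,0,0.5],"twist":0},{"jaw":0,"linear":[-0.2,0,0.5],"twist":0},{"jaw":0,"linear":[0,0,0],"twist":0}]'
python3 look.py b
```

```text
time: 6.7
position: [0.5735, 0.148, 0.1821]
tool_rot: [-0.025, 1.0, -0.0, -0.001]
ft_force: [-0.3, -1.0, -0.6]
grip_width: 0.0432
grip_force: 12.0
time: 7.28
position: [0.5854, 0.1496, 0.1512]
tool_rot: [-0.026, 1.0, -0.0, -0.001]
ft_force: [0.2, -0.2, -0.9]
grip_width: 0.0431
grip_force: 12.0
top px: u=254.8+(X-195)/5 v=197.9+(Y-290)/5
side px: u=260.0+(X-595)/5 v=180.2+(Y-290)/5
```

View pics/b.png

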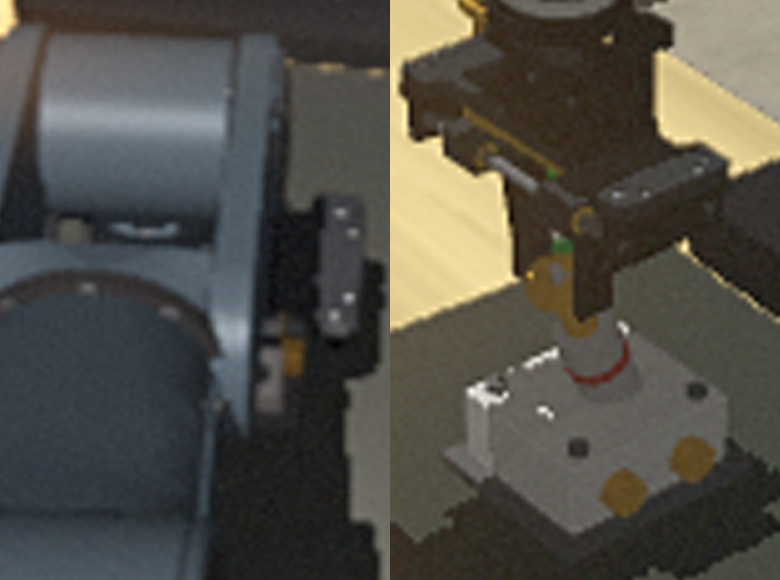

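```bash
cat > ring.py <<'E'
from h import *
import sys
c=np.load(f'side_{sys.argv[1]}.npz'); d=get('side'); d['color']=c['color'];d['depth']=c['depth']
P=cloud(d); hsv=cv2.cvtColor(d['color'],cv2.COLOR_BGR2HSV)
u,v=[int(x) for x in proj(d,[.59,.15,.13])]
s=np.s_[v-22:v+18,u-25:u+25]
H=hsv[s].astype(int);q=P[s]
for name,m in(('orange',(H[...,0]<25)&(H[...,0]>8)&(H[...,1]>90)&(q[...,2]>.1)&(q[...,0]<.65)),('red',((H[...,0]<6)|(H[...,0]>174))&(H[...,1]>120)&(q[...,2]>.1)&(q[...,0]<.65))):
    r=q[m]; vv,uu=np.nonzero(m)
    if len(r)<8: print(name,len(r)); continue
    U,S,V=np.linalg.svd(r-r.mean(0)); print(name,len(r),r.mean(0).round(4),r.min(0).round(4),r.max(0).round(4),'normal',(V[2]*np.sign(V[2,2])).round(2),S.round(4))
    if len(sys.argv)>2:
        for z in np.arange(.1,.16,.004):
            k=r[(r[:,2]>=z)&(r[:,2]<z+.004)]
            if len(k): print(z.round(3),len(k),k.min(0).round(3),k.max(0).round(3))
E
python3 ring.py b 1
python3 - <<'E'
from h import *
d=get('side'); u0,v0=proj(d,[.598,.1505,.13])
for p in([.585,.1496,.1386],[.585-.022,.1496,.1386],[.585,.1496-.022,.1386],[.5813,.1495,.1515]):
    u,v=proj(d,p); print(p,595+5*(u-u0),290+5*(v-v0))
E
```

```text
orange 449 [0.5714 0.1242 0.1776] [-0.0791 -0.7974  0.1004] [0.6046 0.1855 0.9096] normal [0.81 0.09 0.58] [1.7009 0.4581 0.3754]
0.1 2 [0.589 0.156 0.1  ] [0.591 0.157 0.104]
0.104 5 [0.59  0.143 0.105] [0.599 0.146 0.108]
0.108 8 [0.585 0.142 0.109] [0.602 0.152 0.112]
0.112 7 [0.583 0.142 0.113] [0.597 0.153 0.115]
0.116 6 [0.583 0.143 0.116] [0.593 0.156 0.119]
0.12 1 [0.583 0.149 0.121] [0.583 0.149 0.121]
0.132 8 [0.564 0.125 0.134] [0.59  0.177 0.136]
0.136 21 [0.563 0.119 0.136] [0.591 0.178 0.14 ]
0.14 37 [0.563 0.12  0.14 ] [0.593 0.178 0.144]
0.144 56 [0.562 0.119 0.144] [0.596 0.18  0.148]
0.148 15 [0.565 0.119 0.148] [0.596 0.177 0.152]
0.152 18 [0.57  0.119 0.152] [0.593 0.181 0.156]
0.156 16 [0.569 0.119 0.156] [0.592 0.185 0.16 ]
red 0
[0.585, 0.1496, 0.1386] 576.5201333490728 285.46944742908
[0.563, 0.1496, 0.1386] 543.3905376826033 298.8262436694241
[0.585, 0.12760000000000002, 0.1386] 600.1679868393967 303.73014322774554
[0.5813, 0.1495, 0.1515] 570.8078723051985 267.94824301284007
```

Run:
```python
import numpy as np,cv2
o=[]
for t in 'ab':
    c=np.load(f'side_{t}.npz')['color'][160:205,235:275]; o.append(cv2.resize(c,None,fx=10,fy=10,interpolation=cv2.INTER_CUBIC))
im=np.hstack(o); im=np.clip(im.astype(float)*1.8,0,255); cv2.imwrite('pics/zb.png',im)
```

```text
[ WARN:0@0.039] global loadsave.cpp:1063 imwrite_ Unsupported depth image for selected encoder is fallbacked to CV_8U.
```

View pics/zb.png

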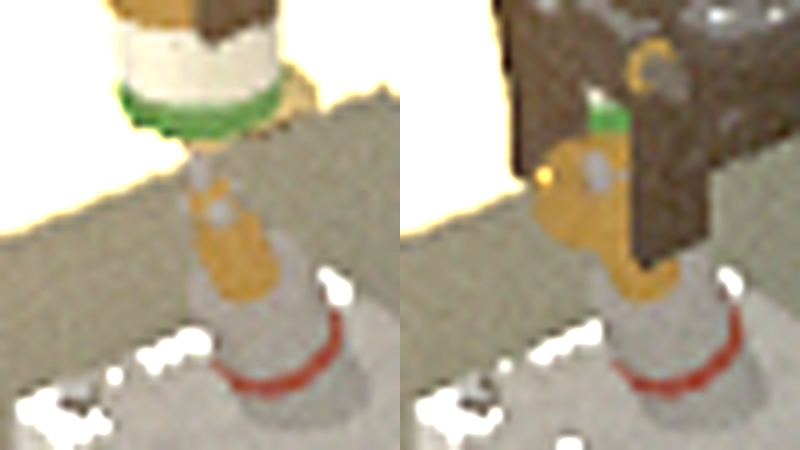

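The zoomed view shows the flat ring threaded over pin and stem, centred to within ~1.5 mm (ring centre u≈256.3, stem u≈256.5). Continue down the axis.

```bash
python3 -m pendant '[{"jaw":0,"linear":[-0.16,0,0.4],"twist":0},{"jaw":0,"linear":[-0.16,0,0.4],"twist":0},{"jaw":0,"linear":[-0.08,0,0.2],"twist":0},{"jaw":0,"linear":[0,0,0],"twist":0}]' 5
python3 -m pendant '[{"jaw":0,"linear":[-0.08,0,0.2],"twist":0},{"jaw":0,"linear":[-0.08,0,0.2],"twist":0},{"jaw":0,"linear":[-0.08,0,0.2],"twist":0},{"jaw":0,"linear":[0,0,0],"twist":0}]' 5
python3 -m pendant '[{"jaw":0,"linear":[-0.08,0,0.2],"twist":0},{"jaw":0,"linear":[-0.08,0,0.2],"twist":0},{"jaw":0,"linear":[-0.08,0,0.2],"twist":0},{"jaw":0,"linear":[0,0,0],"twist":0}]' 5
```

```text
time: 7.82
position: [0.5889, 0.15, 0.1417]
tool_rot: [-0.026, 1.0, 0.0, -0.001]
ft_force: [-0.4, 1.1, -1.0]
grip_width: 0.0435
grip_force: 5.0
time: 8.15
position: [0.5925, 0.1497, 0.1362]
tool_rot: [-0.026, 1.0, -0.0, 0.001]
ft_force: [0.2, 0.0, -2.0]
grip_width: 0.0434
grip_force: 5.0
time: 8.48
position: [0.5941, 0.1502, 0.1301]
tool_rot: [-0.026, 1.0, 0.0, -0.0]
ft_force: [-0.8, 0.1, -1.6]
grip_width: 0.0436
grip_force: 5.0
```

```bash
python3 -m pendant '[{"jaw":0,"linear":[-0.08,0,0.2],"twist":0},{"jaw":0,"linear":[-0.08,0,0.2],"twist":0},{"jaw":0,"linear":[-0.05,0,0.2],"twist":0},{"jaw":0,"linear":[0,0,0],"twist":0},{"jaw":0,"linear":[0,0,0],"twist":0}]' 5
python3 -m pendant '[{"jaw":0,"linear":[0,0,0.2],"twist":0},{"jaw":0,"linear":[0,0,0.2],"twist":0},{"jaw":0,"linear":[0,0,0],"twist":0}]' 5
python3 look.py c; python3 ring.py c
python3 - <<'E'
import numpy as np,cv2
c=np.load('side_c.npz')['color'][155:205,230:280]; im=cv2.resize(c,None,fx=11,fy=11,interpolation=cv2.INTER_CUBIC)
cv2.imwrite('pics/zc.png',np.clip(im*1.8,0,255).astype(np.uint8))
E
```

```text
time: 8.9
position: [0.5969, 0.1501, 0.1245]
tool_rot: [-0.026, 1.0, -0.0, 0.0]
ft_force: [-1.1, -0.1, -1.3]
grip_width: 0.0433
grip_force: 5.0
time: 9.15
position: [0.5973, 0.1499, 0.1211]
tool_rot: [-0.026, 1.0, -0.0, 0.001]
ft_force: [-0.0, -1.8, 2.7]
grip_width: 0.0429
grip_force: 5.0
top px: u=254.8+(X-195)/5 v=197.9+(Y-290)/5
side px: u=260.0+(X-595)/5 v=180.2+(Y-290)/5
orange 591 [0.5786 0.1268 0.1691] [-0.0791 -0.7974  0.1006] [0.6238 0.2044 0.9096] normal [ 0.92 -0.1   0.38] [1.732  0.7269 0.4698]
red 0
```

View pics/zc.png

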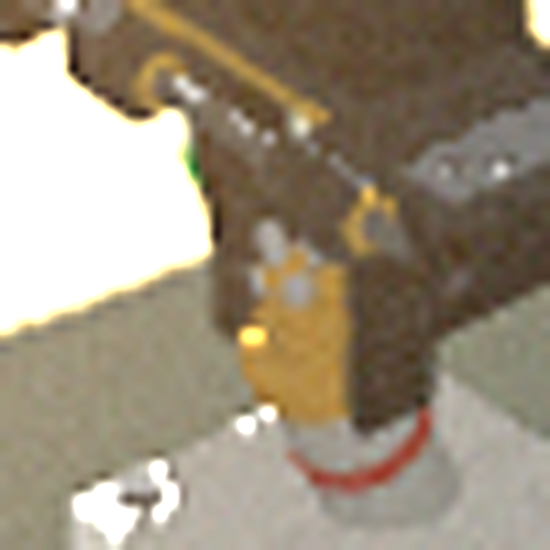

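```bash
python3 -m pendant '[{"jaw":0.75,"linear":[0,0,0],"twist":0},{"jaw":0.75,"linear":[0,0,0],"twist":0},{"jaw":0.75,"linear":[0,0,0],"twist":0},{"jaw":0.75,"linear":[0,0,0],"twist":0},{"jaw":0.75,"linear":[0,0,-1.5],"twist":0},{"jaw":0.75,"linear":[0,0,-3],"twist":0},{"jaw":0.75,"linear":[0,0,-3],"twist":0},{"jaw":0.75,"linear":[0,0,-3],"twist":0},{"jaw":0.75,"linear":[0,0,-1.5],"twist":0}]'
python3 -m pendant '[{"jaw":1,"linear":[1.93,-3.06,0],"twist":0},{"jaw":1,"linear":[1.93,-3.06,0],"twist":0},{"jaw":1,"linear":[1.93,-3.06,0],"twist":0},{"jaw":1,"linear":[1.93,-3.06,0],"twist":0},{"jaw":1,"linear":[1.93,-3.06,0],"twist":0},{"jaw":1,"linear":[1.93,-3.06,0],"twist":0},{"jaw":1,"linear":[1.93,-3.06,0],"twist":0},{"jaw":1,"linear":[1.93,-3.06,0],"twist":0},{"jaw":1,"linear":[0,0,0],"twist":0},{"jaw":1,"linear":[0,0,0],"twist":0}]'
cat > seat.py <<'E'
# sideways/plane check of the upper ring: python3 seat.py tag hue
from h import *
import sys
import pickle
a=np.array([-.3741,-.0196,.9272]); out=[]
for n in('top','side'):
    d=get(n); P=cloud(d); u,v=[int(x) for x in proj(d,[.595,.1505,.12])]
    s=np.s_[v-16:v+16,u-16:u+16]; q=P[s]; H=cv2.cvtColor(d['color'],cv2.COLOR_BGR2HSV)[s].astype(int)
    for nm,m in(('orange',(H[...,0]<25)&(H[...,0]>8)&(H[...,1]>80)),('red',((H[...,0]<=7)|(H[...,0]>174))&(H[...,1]>110))):
        r=q[m&(q[...,2]>.095)&(q[...,2]<.16)]
        h=(r-[.600,.1502,.105])@a
        if len(r): print(n,nm,len(r),'height hist',np.histogram(h,np.arange(-.008,.05,.004))[0],'mean',r.mean(0).round(4))
    c=d['color'][v-25:v+20,u-20:u+20]; out.append(cv2.resize(c,None,fx=10,fy=10,interpolation=cv2.INTER_CUBIC))
cv2.imwrite(f'pics/{sys.argv[1]}.png',np.clip(np.hstack(out)*1.3,0,255).astype(np.uint8))
E
python3 seat.py s1
```

```text
time: 10.05
position: [0.598, 0.1505, 0.2442]
tool_rot: [-0.026, 1.0, 0.0, 0.003]
ft_force: [0.9, 0.3, 0.6]
grip_width: 0.0648
grip_force: 0.0
time: 10.88
position: [0.4544, -0.1037, 0.2406]
tool_rot: [-0.024, 1.0, 0.0, 0.0]
ft_force: [0.3, 0.3, -0.8]
grip_width: 0.0869
grip_force: 0.0
top orange 146 height hist [ 0  4  3  7 57 56  8  3  0  1  2  2  2  0] mean [0.5979 0.1481 0.1182]
side orange 14 height hist [1 0 1 2 6 4 0 0 0 0 0 0 0 0] mean [0.596  0.1375 0.1126]
```

View pics/s1.png

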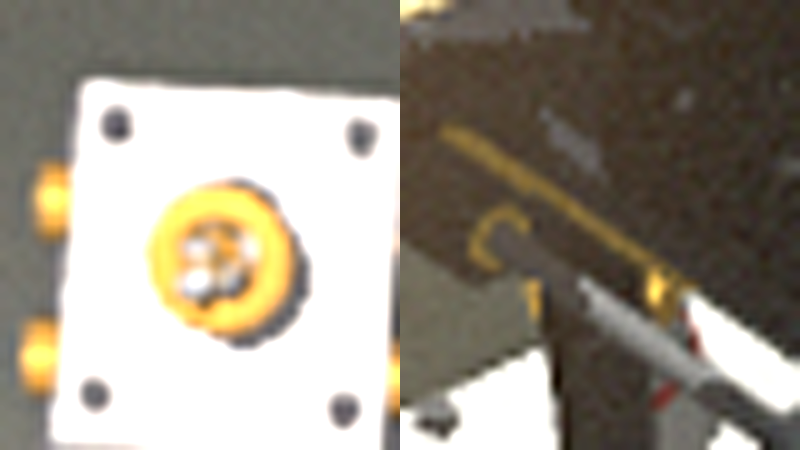

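```bash
python3 -m pendant '[{"jaw":1,"linear":[-0.15,0,2],"twist":0},{"jaw":1,"linear":[0,0,3.6],"twist":0},{"jaw":1,"linear":[0,0,3.6],"twist":0},{"jaw":1,"linear":[0,0,3.6],"twist":0},{"jaw":1,"linear":[0,0,3.6],"twist":0},{"jaw":1,"linear":[0,0,2.4],"twist":0},{"jaw":1,"linear":[0,0,1.6],"twist":0},{"jaw":1,"linear":[0,0,0],"twist":0},{"jaw":1,"linear":[0,0,0],"twist":0},{"jaw":1,"linear":[0,0,0],"twist":0}]' 8
python3 - <<'E'
from h import *
a=np.array([-.3741,-.0196,.9272]); ang=lambda n:np.degrees(np.arccos(abs(n@a)))
d=get('top');P=cloud(d);u,v=[int(x) for x in proj(d,[.595,.1505,.12])];s=np.s_[v-16:v+16,u-16:u+16]
q=P[s];H=cv2.cvtColor(d['color'],cv2.COLOR_BGR2HSV)[s].astype(int);r=q[(H[...,0]<25)&(H[...,0]>8)&(H[...,1]>80)&(q[...,2]>.095)&(q[...,2]<.135)]
for _ in range(5):
    c=r.mean(0);n=np.linalg.svd(r-c)[2][2]; e=abs((r-c)@n); r=r[e<max(.002,1.8*e.std())]
c=r.mean(0);n*=np.sign(n[2]);print(len(r),c.round(4),n.round(3),'deg off',ang(n),'h',((c-[.600,.1502,.105])@a).round(4))
E
```

```text
time: 11.82
position: [0.4574, -0.1016, 0.0371]
tool_rot: [-0.027, 1.0, -0.0, 0.001]
ft_force: [0.1, 0.1, -0.4]
grip_width: 0.087
grip_force: 0.0
54 [0.6003 0.1546 0.1173] [-0.366  0.026  0.93 ] deg off 2.645868430507982 h 0.0112
```

```bash
python3 -m pendant '[{"jaw":1,"linear":[0,0,1.0],"twist":0},{"jaw":1,"linear":[0,0,0.6],"twist":0},{"jaw":1,"linear":[0,0,0.25],"twist":0},{"jaw":1,"linear":[0,0,0],"twist":0},{"jaw":0,"linear":[0,0,0],"twist":0},{"jaw":0,"linear":[0,0,0],"twist":0},{"jaw":0,"linear":[0,0,0],"twist":0},{"jaw":0,"linear":[0,0,0],"twist":0},{"jaw":0,"linear":[0,0,0],"twist":0},{"jaw":0,"linear":[0,0,0],"twist":0},{"jaw":0,"linear":[0,0,0],"twist":0},{"jaw":0,"linear":[0,0,0],"twist":0}]' 10
```

```text
time: 12.87
position: [0.4565, -0.1023, 0.0181]
tool_rot: [-0.026, 1.0, -0.0, 0.0]
ft_force: [-0.9, -0.7, 0.9]
grip_width: 0.0424
grip_force: 10.0
```

```bash
python3 -m pendant '[{"jaw":0,"linear":[0,0,-1.5],"twist":0},{"jaw":0,"linear":[0,0,-3.2],"twist":0},{"jaw":0,"linear":[0,0,-3.2],"twist":0},{"jaw":0,"linear":[0,0,-3.2],"twist":0},{"jaw":0,"linear":[0,0,-3.2],"twist":0},{"jaw":0,"linear":[0,0,-3.2],"twist":0},{"jaw":0,"linear":[0,0,-2],"twist":0},{"jaw":0,"linear":[0,0,-1],"twist":0},{"jaw":0,"linear":[0,0,0],"twist":0}]'
python3 -m pendant '[{"jaw":0,"linear":[-1.62,3.05,0],"twist":0},{"jaw":0,"linear":[-1.62,3.05,0],"twist":0},{"jaw":0,"linear":[-1.62,3.05,0],"twist":0},{"jaw":0,"linear":[-1.62,3.05,0],"twist":0},{"jaw":0,"linear":[-1.62,3.05,0],"twist":0},{"jaw":0,"linear":[-1.62,3.05,0],"twist":0},{"jaw":0,"linear":[-1.62,3.05,0],"twist":0},{"jaw":0,"linear":[-1.62,3.05,0],"twist":0},{"jaw":0,"linear":[0,0,0],"twist":0},{"jaw":0,"linear":[0,0,0],"twist":0},{"jaw":0,"linear":[0,0,0],"twist":0}]'
```

```text
time: 13.62
position: [0.4578, -0.1028, 0.2256]
tool_rot: [-0.026, 1.0, -0.001, 0.003]
ft_force: [0.2, 0.5, -0.3]
grip_width: 0.0428
grip_force: 10.0
time: 14.53
position: [0.5719, 0.148, 0.2215]
tool_rot: [-0.026, 1.0, -0.0, -0.002]
ft_force: [-0.6, -0.6, -0.5]
grip_width: 0.0426
grip_force: 10.0
```

```bash
python3 -m pendant '[{"jaw":0,"linear":[-0.15,0.05,1.2],"twist":0},{"jaw":0,"linear":[0,0,1.3],"twist":0},{"jaw":0,"linear":[0,0,1.3],"twist":0},{"jaw":0,"linear":[0,0,0],"twist":0},{"jaw":0,"linear":[0,0,0],"twist":0}]'
python3 -m pendant '[{"jaw":0,"linear":[-0.2,0,0.5],"twist":0},{"jaw":0,"linear":[-0.2,0,0.5],"twist":0},{"jaw":0,"linear":[-0.2,0,0.5],"twist":0},{"jaw":0,"linear":[-0.2,0,0.5],"twist":0},{"jaw":0,"linear":[-0.2,0,0.5],"twist":0},{"jaw":0,"linear":[-0.2,0,0.5],"twist":0},{"jaw":0,"linear":[0,0,0],"twist":0},{"jaw":0,"linear":[0,0,0],"twist":0}]' 5
python3 -m pendant '[{"jaw":0,"linear":[-0.16,0,0.4],"twist":0},{"jaw":0,"linear":[-0.16,0,0.4],"twist":0},{"jaw":0,"linear":[-0.08,0,0.2],"twist":0},{"jaw":0,"linear":[0,0,0],"twist":0}]' 5
```

```text
time: 14.95
position: [0.5736, 0.1475, 0.1837]
tool_rot: [-0.025, 1.0, -0.0, -0.002]
ft_force: [0.3, -0.6, -0.9]
grip_width: 0.0429
grip_force: 10.0
time: 15.62
position: [0.5865, 0.1494, 0.1546]
tool_rot: [-0.026, 1.0, -0.0, -0.0]
ft_force: [-0.4, 0.4, 0.7]
grip_width: 0.0426
grip_force: 5.0
time: 15.95
position: [0.5897, 0.1497, 0.1441]
tool_rot: [-0.026, 1.0, 0.0, -0.001]
ft_force: [-0.6, 0.6, -1.3]
grip_width: 0.0426
grip_force: 5.0
```

```bash
python3 -m pendant '[{"jaw":0,"linear":[-0.08,0,0.2],"twist":0},{"jaw":0,"linear":[-0.08,0,0.2],"twist":0},{"jaw":0,"linear":[-0.08,0,0.2],"twist":0},{"jaw":0,"linear":[0,0,0],"twist":0}]' 5
python3 -m pendant '[{"jaw":0,"linear":[-0.08,0,0.2],"twist":0},{"jaw":0,"linear":[-0.08,0,0.2],"twist":0},{"jaw":0,"linear":[0,0,0],"twist":0},{"jaw":0,"linear":[0,0,0],"twist":0}]' 5
python3 -m pendant '[{"jaw":0,"linear":[0,0,0.2],"twist":0},{"jaw":0,"linear":[0,0,0.1],"twist":0},{"jaw":0,"linear":[0,0,0],"twist":0},{"jaw":0,"linear":[0,0,0],"twist":0}]' 5
```

```text
time: 16.28
position: [0.5934, 0.1496, 0.1389]
tool_rot: [-0.026, 1.0, -0.0, 0.0]
ft_force: [-1.5, 0.3, 1.0]
grip_width: 0.0427
grip_force: 5.0
time: 16.62
position: [0.5948, 0.1499, 0.135]
tool_rot: [-0.026, 1.0, 0.0, 0.0]
ft_force: [-0.6, -0.1, 0.9]
grip_width: 0.0425
grip_force: 5.0
time: 16.95
position: [0.5954, 0.1499, 0.1328]
tool_rot: [-0.026, 1.0, 0.0, 0.001]
ft_force: [-0.8, 0.5, 4.3]
grip_width: 0.0427
grip_force: 5.0
```

```bash
python3 -m pendant '[{"jaw":0.75,"linear":[0,0,0],"twist":0},{"jaw":0.75,"linear":[0,0,0],"twist":0},{"jaw":0.75,"linear":[0,0,0],"twist":0},{"jaw":0.75,"linear":[0,0,0],"twist":0},{"jaw":0.75,"linear":[0,0,-1.5],"twist":0},{"jaw":0.75,"linear":[0,0,-3],"twist":0},{"jaw":0.75,"linear":[0,0,-3],"twist":0},{"jaw":0.75,"linear":[0,0,-2],"twist":0},{"jaw":0.75,"linear":[0,0,-1],"twist":0}]'
python3 -m pendant '[{"jaw":1,"linear":[-0.11,-3.78,0],"twist":0},{"jaw":1,"linear":[-0.11,-3.78,0],"twist":0},{"jaw":1,"linear":[-0.11,-3.78,0],"twist":0},{"jaw":1,"linear":[-0.11,-3.78,0],"twist":0},{"jaw":1,"linear":[-0.11,-3.78,0],"twist":0},{"jaw":1,"linear":[-0.11,-3.78,0],"twist":0},{"jaw":1,"linear":[-0.11,-3.78,0],"twist":0},{"jaw":1,"linear":[-0.11,-3.78,0],"twist":0},{"jaw":1,"linear":[0,0,0],"twist":0},{"jaw":1,"linear":[0,0,0],"twist":0}]'
python3 seat.py s2
python3 - <<'E'
from h import *
a=np.array([-.3741,-.0196,.9272]); ang=lambda n:np.degrees(np.arccos(abs(n@a)))
d=get('top');P=cloud(d);u,v=[int(x) for x in proj(d,[.595,.1505,.12])];s=np.s_[v-16:v+16,u-16:u+16]
q=P[s];H=cv2.cvtColor(d['color'],cv2.COLOR_BGR2HSV)[s].astype(int);r=q[((H[...,0]<=7)|(H[...,0]>174))&(H[...,1]>110)&(q[...,2]>.095)&(q[...,2]<.15)]
for _ in range(5):
    c=r.mean(0);n=np.linalg.svd(r-c)[2][2]; e=abs((r-c)@n); r=r[e<max(.002,1.8*e.std())]
c=r.mean(0);n*=np.sign(n[2]);print(len(r),c.round(4),n.round(3),'deg off',ang(n),'h',((c-[.600,.1502,.105])@a).round(4))
E
```

```text
time: 17.7
position: [0.5962, 0.1498, 0.2401]
tool_rot: [-0.026, 1.0, 0.0, 0.003]
ft_force: [-0.4, -0.2, -0.1]
grip_width: 0.0654
grip_force: 0.0
time: 18.53
position: [0.6186, -0.154, 0.2357]
tool_rot: [-0.024, 1.0, 0.0, -0.001]
ft_force: [-0.0, 0.6, -0.8]
grip_width: 0.0865
grip_force: 0.0
top orange 11 height hist [0 1 0 0 0 5 2 1 0 0 2 0 0 0] mean [0.5996 0.1482 0.1246]
top red 63 height hist [ 0  2  3  2  0  3 27 25  1  0  0  0  0  0] mean [0.6047 0.1448 0.1259]
side orange 93 height hist [ 1  3  4 14 18 13 14 12  3  1  1  5  4  0] mean [0.5891 0.1415 0.1173]
side red 101 height hist [ 0  0  0  0  0  3 28 59 10  0  0  1  0  0] mean [0.5902 0.1455 0.1236]
27 [0.6049 0.1442 0.1275] [-0.66   0.105  0.744] deg off 20.854270808798866 h 0.0191
```

View pics/s2.png

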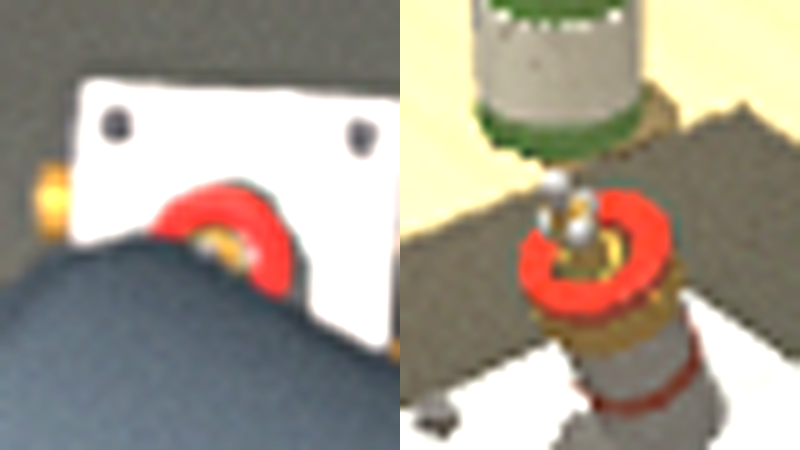

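```bash
python3 - <<'E'
from h import *
a=np.array([-.3741,-.0196,.9272])
d=get('side');P=cloud(d);u,v=[int(x) for x in proj(d,[.595,.1505,.12])];s=np.s_[v-16:v+16,u-16:u+16]
q=P[s];H=cv2.cvtColor(d['color'],cv2.COLOR_BGR2HSV)[s].astype(int);r=q[((H[...,0]<=7)|(H[...,0]>174))&(H[...,1]>150)&(H[...,2]>120)&(q[...,2]>.095)&(q[...,2]<.15)]
for _ in range(5):
    c=r.mean(0);n=np.linalg.svd(r-c)[2][2]; e=abs((r-c)@n); r=r[e<max(.002,1.8*e.std())]
c=r.mean(0);n*=np.sign(n[2]);print(len(r),c.round(4),n.round(3),np.degrees(np.arccos(n@a)),'h',((c-[.600,.1502,.105])@a).round(4))
# coupler again, both cameras
E
python3 -m pendant '[{"jaw":1,"linear":[-0.14,0.2,2],"twist":0},{"jaw":1,"linear":[0,0,3.5],"twist":0},{"jaw":1,"linear":[0,0,3.5],"twist":0},{"jaw":1,"linear":[0,0,3.5],"twist":0},{"jaw":1,"linear":[0,0,2.5],"twist":0},{"jaw":1,"linear":[0,0,1.5],"twist":0},{"jaw":1,"linear":[0,0,0.7],"twist":0},{"jaw":1,"linear":[0,0,0],"twist":0},{"jaw":1,"linear":[0,0,0],"twist":0},{"jaw":1,"linear":[0,0,0],"twist":0}]' 20
```

```text
61 [0.591  0.1456 0.1239] [-0.383 -0.053  0.922] 1.9827846525952368 h 0.0209
time: 19.57
position: [0.6216, -0.1495, 0.0666]
tool_rot: [-0.026, 1.0, -0.001, 0.001]
ft_force: [-0.2, -0.1, -0.3]
grip_width: 0.0867
grip_force: 0.0
```

```bash
python3 -m pendant '[{"jaw":1,"linear":[0.1,-0.2,0.5],"twist":0},{"jaw":1,"linear":[0,0,0.35],"twist":0},{"jaw":1,"linear":[0,0,0],"twist":0},{"jaw":0,"linear":[0,0,0],"twist":0},{"jaw":0,"linear":[0,0,0],"twist":0},{"jaw":0,"linear":[0,0,0],"twist":0},{"jaw":0,"linear":[0,0,0],"twist":0},{"jaw":0,"linear":[0,0,0],"twist":0},{"jaw":0,"linear":[0,0,0],"twist":0},{"jaw":0,"linear":[0,0,0],"twist":0},{"jaw":0,"linear":[0,0,0],"twist":0},{"jaw":0,"linear":[0,0,0],"twist":0}]' 20
python3 -m pendant '[{"jaw":0,"linear":[0,0,-1],"twist":0},{"jaw":0,"linear":[0,0,-3],"twist":0},{"jaw":0,"linear":[0,0,-3],"twist":0},{"jaw":0,"linear":[0,0,-3],"twist":0},{"jaw":0,"linear":[0,0,-3],"twist":0},{"jaw":0,"linear":[0,0,-3],"twist":0},{"jaw":0,"linear":[0,0,-2],"twist":0},{"jaw":0,"linear":[0,0,-1],"twist":0},{"jaw":0,"linear":[0,0,0],"twist":0},{"jaw":0,"linear":[0,0,0],"twist":0}]' 20
```

```text
time: 20.57
position: [0.6196, -0.1517, 0.0566]
tool_rot: [-0.026, 1.0, 0.0, -0.0]
ft_force: [-0.2, 0.3, -0.6]
grip_width: 0.035
grip_force: 0.0
time: 21.4
position: [0.6189, -0.1514, 0.246]
tool_rot: [-0.026, 1.0, 0.0, -0.001]
ft_force: [-0.5, -0.2, -4.2]
grip_width: 0.0293
grip_force: 20.0
```

```bash
cat > cp.py <<'E'
from h import *
p=robot.get_obs()['position']; d=get('side');P=cloud(d); print('tcp',p.round(4))
m=(np.linalg.norm(P[...,:2]-p[:2],axis=-1)<.03)&(P[...,2]>p[2]-.1)&(P[...,2]<p[2]-.0)
H=cv2.cvtColor(d['color'],cv2.COLOR_BGR2HSV)
for z in np.arange(p[2]-.07,p[2]-.01,.004):
    k=m&(P[...,2]>=z)&(P[...,2]<z+.004); r=P[k]
    if len(r)>1: print('dz %.3f'%(z-p[2]),len(r),r.mean(0).round(4),'min',r.min(0).round(3),'max',r.max(0).round(3),'hsv',np.median(H[k],0))
E
python3 cp.py
```

```text
tcp [ 0.6189 -0.1514  0.246 ]
dz -0.066 2 [ 0.6175 -0.1558  0.1837] min [ 0.605 -0.163  0.184] max [ 0.63  -0.149  0.184] hsv [42.5 18.5 67.5]
dz -0.062 16 [ 0.6095 -0.1569  0.1865] min [ 0.604 -0.166  0.184] max [ 0.623 -0.142  0.188] hsv [42.5 12.  83. ]
dz -0.058 14 [ 0.613  -0.1609  0.1896] min [ 0.605 -0.167  0.188] max [ 0.628 -0.147  0.192] hsv [106.   75.   73.5]
dz -0.054 22 [ 0.6116 -0.1599  0.1942] min [ 0.601 -0.167  0.192] max [ 0.625 -0.143  0.196] hsv [107.5 145.5  69. ]
dz -0.050 21 [ 0.6125 -0.1595  0.1979] min [ 0.602 -0.167  0.196] max [ 0.631 -0.145  0.2  ] hsv [108. 136.  69.]
dz -0.046 22 [ 0.61   -0.1577  0.2021] min [ 0.603 -0.167  0.2  ] max [ 0.631 -0.143  0.204] hsv [108.  131.   68.5]
dz -0.042 21 [ 0.6107 -0.1587  0.2066] min [ 0.603 -0.169  0.205] max [ 0.627 -0.142  0.208] hsv [108. 133.  68.]
dz -0.038 19 [ 0.6106 -0.1595  0.2107] min [ 0.602 -0.167  0.209] max [ 0.626 -0.146  0.212] hsv [107. 137.  66.]
dz -0.034 22 [ 0.6122 -0.1577  0.2139] min [ 0.602 -0.168  0.212] max [ 0.626 -0.139  0.216] hsv [108.  137.   66.5]
dz -0.030 32 [ 0.6101 -0.1558  0.2178] min [ 0.602 -0.167  0.216] max [ 0.626 -0.135  0.22 ] hsv [108.5 111.   69. ]
dz -0.026 12 [ 0.6093 -0.1558  0.2222] min [ 0.603 -0.165  0.22 ] max [ 0.622 -0.145  0.224] hsv [25. 15. 83.]
dz -0.022 13 [ 0.6078 -0.1556  0.226 ] min [ 0.604 -0.168  0.224] max [ 0.613 -0.143  0.228] hsv [26. 17. 73.]
dz -0.018 25 [ 0.6094 -0.153   0.2304] min [ 0.604 -0.174  0.228] max [ 0.627 -0.125  0.232] hsv [25. 28. 40.]
dz -0.014 32 [ 0.6123 -0.1549  0.234 ] min [ 0.604 -0.174  0.232] max [ 0.631 -0.13   0.236] hsv [25. 27. 34.]
```

```bash
python3 -m pendant '[{"jaw":0,"linear":[0.25,2,0],"twist":0},{"jaw":0,"linear":[0.25,4,0],"twist":0},{"jaw":0,"linear":[0.25,4,0],"twist":0},{"jaw":0,"linear":[0.25,4,0],"twist":0},{"jaw":0,"linear":[0.25,4,0],"twist":0},{"jaw":0,"linear":[0.25,4,0],"twist":0},{"jaw":0,"linear":[0.25,4,0],"twist":0},{"jaw":0,"linear":[0.25,2.8,0],"twist":0},{"jaw":0,"linear":[0,1.4,0],"twist":0},{"jaw":0,"linear":[0,0,0],"twist":0},{"jaw":0,"linear":[0,0,0],"twist":0},{"jaw":0,"linear":[0,0,0],"twist":0}]'
python3 cp.py | sed -n '1,14p'
python3 - <<'E'
from h import *
d=get('side');P=cloud(d)
u,v=[int(x) for x in proj(d,[.5813,.1495,.149])]
q=P[v-9:v+9,u-9:u+9].reshape(-1,3); q=q[(q[:,2]>.122)&(q[:,2]<.16)&(q[:,0]>.56)&(q[:,0]<.61)&(abs(q[:,1]-.15)<.015)]
for z in np.arange(.122,.158,.004):
    r=q[(q[:,2]>=z)&(q[:,2]<z+.004)]
    if len(r): print(z.round(3),len(r),r.mean(0).round(4),r.min(0).round(4),r.max(0).round(4))
E
```

```text
time: 22.45
position: [0.5837, 0.1476, 0.2454]
tool_rot: [-0.026, 1.0, -0.001, -0.001]
ft_force: [0.3, 0.0, -3.3]
grip_width: 0.0292
grip_force: 20.0
tcp [0.5837 0.1476 0.2454]
dz -0.062 15 [0.5806 0.1377 0.1857] min [0.569 0.131 0.184] max [0.595 0.15  0.187] hsv [ 18.  41. 101.]
dz -0.058 15 [0.5768 0.1414 0.1892] min [0.569 0.133 0.187] max [0.595 0.159 0.191] hsv [125.  27.  77.]
dz -0.054 14 [0.5793 0.1379 0.1933] min [0.569 0.131 0.191] max [0.598 0.152 0.195] hsv [132.   34.5  72. ]
dz -0.050 18 [0.5782 0.14   0.1974] min [0.568 0.13  0.195] max [0.595 0.16  0.199] hsv [132.   34.5  73.5]
dz -0.046 16 [0.5792 0.139  0.2015] min [0.568 0.133 0.199] max [0.596 0.157 0.203] hsv [133.  32.  75.]
dz -0.042 15 [0.5742 0.139  0.2055] min [0.567 0.13  0.203] max [0.594 0.154 0.207] hsv [136.  33.  74.]
dz -0.038 14 [0.5785 0.1382 0.2095] min [0.569 0.129 0.207] max [0.594 0.156 0.211] hsv [136.   31.5  71.5]
dz -0.034 17 [0.5783 0.1382 0.2131] min [0.568 0.131 0.212] max [0.594 0.155 0.215] hsv [136.  29.  71.]
dz -0.030 25 [0.5773 0.1406 0.2172] min [0.567 0.133 0.216] max [0.599 0.1
[... 444 characters left out ...]
68. ]
0.122 17 [0.5924 0.1487 0.1242] [0.5804 0.1354 0.1221] [0.6047 0.1641 0.1258]
0.126 17 [0.5978 0.1489 0.1282] [0.5806 0.1378 0.1261] [0.6084 0.1612 0.1297]
0.13 16 [0.596  0.1511 0.1319] [0.5781 0.1396 0.13  ] [0.6096 0.1628 0.1338]
0.134 8 [0.5843 0.15   0.1354] [0.5794 0.1439 0.1342] [0.593  0.1605 0.138 ]
0.138 10 [0.5853 0.1499 0.1399] [0.5784 0.1438 0.138 ] [0.5946 0.1549 0.1413]
0.142 5 [0.5804 0.1481 0.144 ] [0.5762 0.1412 0.1429] [0.5893 0.1522 0.1451]
0.146 3 [0.5794 0.1475 0.1493] [0.5768 0.1469 0.1484] [0.5824 0.1485 0.1498]
0.15 3 [0.5787 0.1527 0.1511] [0.5752 0.1508 0.1502] [0.5816 0.1553 0.1524]
0.154 1 [0.5779 0.1453 0.1543] [0.5779 0.1453 0.1543] [0.5779 0.1453 0.1543]
```

```bash
python3 -m pendant '[{"jaw":0,"linear":[0.2,0.2,1.2],"twist":0},{"jaw":0,"linear":[0,0,1.2],"twist":0},{"jaw":0,"linear":[0,0,0.6],"twist":0},{"jaw":0,"linear":[0,0,0],"twist":0},{"jaw":0,"linear":[0,0,0],"twist":0}]' 20
python3 -m pendant '[{"jaw":0,"linear":[0,0,0.3],"twist":0},{"jaw":0,"linear":[0,0,0.3],"twist":0},{"jaw":0,"linear":[0,0,0.3],"twist":0},{"jaw":0,"linear":[0,0,0],"twist":0},{"jaw":0,"linear":[0,0,0],"twist":0}]' 12
```

```text
time: 22.97
position: [0.5819, 0.1498, 0.2163]
tool_rot: [-0.025, 1.0, -0.0, -0.0]
ft_force: [0.8, -0.6, -3.7]
grip_width: 0.0296
grip_force: 20.0
time: 23.38
position: [0.5816, 0.1508, 0.2074]
tool_rot: [-0.026, 1.0, -0.0, -0.0]
ft_force: [-0.1, -0.4, -2.4]
grip_width: 0.0295
grip_force: 12.0
```

```bash
python3 -m pendant '[{"jaw":0,"linear":[0,-0.1,0.2],"twist":0},{"jaw":0,"linear":[0,0,0.2],"twist":0},{"jaw":0,"linear":[0,0,0],"twist":0},{"jaw":0,"linear":[0,0,0],"twist":0}]' 12
python3 -m pendant '[{"jaw":0,"linear":[0.25,0,0],"twist":0},{"jaw":0,"linear":[0.25,0,0],"twist":0},{"jaw":0,"linear":[0.25,0,0],"twist":0},{"jaw":0,"linear":[0,0,0],"twist":0}]' 12
python3 -m pendant '[{"jaw":0,"linear":[0.25,0,0],"twist":0},{"jaw":0,"linear":[0.25,0,0.05],"twist":0},{"jaw":0,"linear":[0,0,0],"twist":0}]' 12
python3 cp.py | cut -c1-40
```

```text
time: 23.72
position: [0.5821, 0.1498, 0.2036]
tool_rot: [-0.026, 1.0, 0.0, 0.0]
ft_force: [0.3, 0.4, -2.4]
grip_width: 0.0295
grip_force: 12.0
time: 24.05
position: [0.5742, 0.1493, 0.2039]
tool_rot: [-0.026, 1.0, -0.0, 0.0]
ft_force: [1.1, -0.1, -1.5]
grip_width: 0.0299
grip_force: 12.0
time: 24.3
position: [0.5687, 0.149, 0.203]
tool_rot: [-0.026, 1.0, -0.0, -0.0]
ft_force: [1.2, 0.3, -2.1]
grip_width: 0.03
grip_force: 12.0
tcp [0.5687 0.149  0.203 ]
dz -0.066 3 [0.5654 0.1466 0.1401] min [
dz -0.062 10 [0.5692 0.1426 0.1436] min 
dz -0.058 15 [0.5748 0.1389 0.1469] min 
dz -0.054 14 [0.5704 0.1411 0.1509] min 
dz -0.050 15 [0.5709 0.14   0.1549] min 
dz -0.046 12 [0.5701 0.141  0.1596] min 
dz -0.042 15 [0.5688 0.1397 0.1631] min 
dz -0.038 15 [0.5665 0.1406 0.1671] min 
dz -0.034 19 [0.5697 0.1411 0.1711] min 
dz -0.030 18 [0.5677 0.1409 0.175 ] min 
dz -0.026 9 [0.5694 0.1379 0.1791] min [
dz -0.022 5 [0.5587 0.1488 0.1827] min [
dz -0.018 16 [0.5635 0.1444 0.187 ] min 
dz -0.014 19 [0.5613 0.1398 0.1915] min
```

```bash
python3 -m pendant '[{"jaw":0,"linear":[0.25,0,0.1],"twist":0},{"jaw":0,"linear":[0.25,0,0.1],"twist":0},{"jaw":0,"linear":[0.25,0,0.1],"twist":0},{"jaw":0,"linear":[0,0,0],"twist":0},{"jaw":0,"linear":[0,0,0],"twist":0}]' 12
cat > ax.py <<'E'
from h import *
p=robot.get_obs()['position']; d=get('side');P=cloud(d)
# blue collar side points: fit cylinder r=17
from scipy.optimize import least_squares
H=cv2.cvtColor(d['color'],cv2.COLOR_BGR2HSV).astype(int)
a0=np.array([-.3741,-.0196,.9272]); g=np.array([p[0],p[1],p[2]+.002])
h=(P-g)@a0; rr=np.linalg.norm((P-g)-h[...,None]*a0,axis=-1)
m=(h>-.060)&(h<-.029)&(rr<.024)
q=P[m]
def res(x):
    a=np.array([x[2],x[3],1]);a/=np.linalg.norm(a); c=g-.045*a0+[x[0],x[1],0]; w=q-c
    return np.linalg.norm(w-np.outer(w@a,a),axis=1)-.017
s=least_squares(res,[0,0,-.4,-.02],loss='soft_l1',f_scale=.001).x
a=np.array([s[2],s[3],1]);a/=np.linalg.norm(a); print('tcp',p.round(4),len(q),'axis',a.round(3),'off deg',np.degrees(np.arccos(a@a0)).round(1),'tilt x',np.degrees(np.arctan(-s[2])).round(1),'y',np.degrees(np.arctan(s[3])).round(1),'c off',s[:2].round(4))
E
python3 ax.py
```

```text
time: 24.77
position: [0.5612, 0.1487, 0.1999]
tool_rot: [-0.026, 1.0, -0.0, -0.001]
ft_force: [-0.0, -0.0, -2.1]
grip_width: 0.0295
grip_force: 12.0
tcp [0.5612 0.1487 0.1999] 109 axis [-0.301  0.051  0.952] off deg 6.0 tilt x 17.5 y 3.1 c off [-0.0044  0.002 ]
```

```bash
python3 -m pendant '[{"jaw":0,"linear":[0.1,-0.03,0],"twist":0},{"jaw":0,"linear":[-0.08,0,0.2],"twist":0},{"jaw":0,"linear":[-0.08,0,0.2],"twist":0},{"jaw":0,"linear":[-0.08,0,0.2],"twist":0},{"jaw":0,"linear":[0,0,0],"twist":0},{"jaw":0,"linear":[0,0,0],"twist":0}]' 15
python3 ax.py
python3 -m pendant '[{"jaw":0,"linear":[-0.08,0,0.2],"twist":0},{"jaw":0,"linear":[-0.08,0,0.2],"twist":0},{"jaw":0,"linear":[0,0,0],"twist":0},{"jaw":0,"linear":[0,0,0],"twist":0}]' 20
python3 ax.py
```

```text
time: 25.32
position: [0.5638, 0.1488, 0.1937]
tool_rot: [-0.026, 1.0, 0.0, 0.0]
ft_force: [2.1, 0.8, -2.9]
grip_width: 0.0296
grip_force: 15.0
tcp [0.5638 0.1488 0.1937] 109 axis [-0.325 -0.021  0.945] off deg 3.0 tilt x 19.0 y -1.3 c off [-0.0033  0.0021]
time: 25.7
position: [0.5651, 0.1488, 0.1902]
tool_rot: [-0.026, 1.0, 0.0, 0.0]
ft_force: [1.2, 2.6, 1.0]
grip_width: 0.0293
grip_force: 20.0
tcp [0.5651 0.1488 0.1902] 103 axis [-0.299 -0.01   0.954] off deg 4.6 tilt x 17.4 y -0.6 c off [-0.0029  0.0019]
```

```bash
python3 -m pendant '[{"jaw":0,"linear":[0.0,0,0.2],"twist":0},{"jaw":0,"linear":[-0.08,0,0.2],"twist":0},{"jaw":0,"linear":[0,0,0],"twist":0},{"jaw":0,"linear":[0,0,0],"twist":0}]' 40
python3 -m pendant '[{"jaw":0,"linear":[-0.08,0,0.2],"twist":0},{"jaw":0,"linear":[-0.08,0,0.2],"twist":0},{"jaw":0,"linear":[0,0,0],"twist":0},{"jaw":0,"linear":[0,0,0],"twist":0}]' 40
python3 ax.py
```

```text
time: 26.08
position: [0.5664, 0.1489, 0.1866]
tool_rot: [-0.026, 1.0, 0.0, 0.001]
ft_force: [1.8, 3.6, 2.7]
grip_width: 0.0292
grip_force: 40.0
time: 26.42
position: [0.5678, 0.1489, 0.1831]
tool_rot: [-0.026, 1.0, 0.0, 0.001]
ft_force: [0.9, 3.1, 6.4]
grip_width: 0.0292
grip_force: 40.0
tcp [0.5678 0.1489 0.1831] 105 axis [-0.284 -0.025  0.958] off deg 5.4 tilt x 16.5 y -1.5 c off [-0.0029  0.002 ]
```

```bash
python3 -m pendant '[{"jaw":0,"linear":[0.1,0.1,0.1],"twist":0},{"jaw":0,"linear":[0.05,0,0.2],"twist":0},{"jaw":0,"linear":[-0.05,0,0.2],"twist":0},{"jaw":0,"linear":[0,0,0],"twist":0},{"jaw":0,"linear":[0,0,0],"twist":0}]' 40
python3 ax.py
python3 -m pendant '[{"jaw":0,"linear":[-0.08,0,0.2],"twist":0},{"jaw":0,"linear":[0,0,0],"twist":0},{"jaw":0,"linear":[0,0,0],"twist":0},{"jaw":0,"linear":[0,0,0],"twist":0}]' 40
python3 ax.py
```

```text
time: 26.88
position: [0.5656, 0.1491, 0.1805]
tool_rot: [-0.026, 1.0, -0.001, 0.0]
ft_force: [-5.1, 0.2, 21.4]
grip_width: 0.0292
grip_force: 40.0
tcp [0.5656 0.1491 0.1805] 103 axis [-0.37  -0.007  0.929] off deg 0.7 tilt x 21.7 y -0.4 c off [-0.001   0.0023]
time: 27.27
position: [0.5657, 0.1491, 0.1801]
tool_rot: [-0.027, 1.0, -0.001, -0.0]
ft_force: [-9.1, -0.0, 31.0]
grip_width: 0.0295
grip_force: 40.0
tcp [0.5657 0.1491 0.1801] 105 axis [-0.336 -0.063  0.94 ] off deg 3.4 tilt x 19.7 y -3.8 c off [-0.0008  0.002 ]
```

Run:
```python
from h import *
d=get('side');u,v=[int(x) for x in proj(d,[.585,.1495,.14])]
im=cv2.resize(d['color'][v-22:v+23,u-25:u+25],None,fx=13,fy=13,interpolation=cv2.INTER_CUBIC);cv2.imwrite('pics/fin.png',np.clip(im*1.8,0,255).astype(np.uint8))
P=cloud(d);a=np.array([-.3741,-.0196,.9272]);s=np.array([.600,.1502,.105])
w=P-s;h=w@a;rr=np.linalg.norm(w-h[...,None]*a,axis=-1);H=cv2.cvtColor(d['color'],cv2.COLOR_BGR2HSV)
m=(rr<.027)
for z in np.arange(0,.062,.003):
    k=m&(h>=z)&(h<z+.003)
    if k.sum(): print(z.round(3),k.sum(),rr[k].mean().round(4),np.median(H[k],0))
```

```text
0.0 5 0.02 [ 19. 136.  92.]
0.003 8 0.0192 [ 20.  156.5  94.5]
0.006 11 0.0213 [ 19. 155.  96.]
0.009 14 0.0201 [ 18.5 159.   99. ]
0.012 17 0.02 [ 13. 165. 100.]
0.015 14 0.0182 [  4.5 187.5 102.5]
0.018 18 0.0191 [  5. 178. 105.]
0.021 27 0.0175 [  5. 174. 103.]
0.024 13 0.0176 [ 7. 66. 91.]
0.027 7 0.0169 [117.  57.  75.]
0.03 10 0.0168 [113.   62.   71.5]
0.033 10 0.0161 [116.   67.5  69.5]
0.036 11 0.0167 [118.  53.  69.]
0.039 10 0.0164 [119.   53.5  72. ]
0.042 13 0.0159 [120.  51.  71.]
0.045 10 0.0175 [123.5  48.5  69. ]
0.048 4 0.0148 [120.   55.   67.5]
0.051 14 0.0159 [119.   47.5  68. ]
0.054 12 0.0161 [113.5  46.   71. ]
0.057 8 0.0189 [115.5  42.5  69. ]
```

View pics/fin.png

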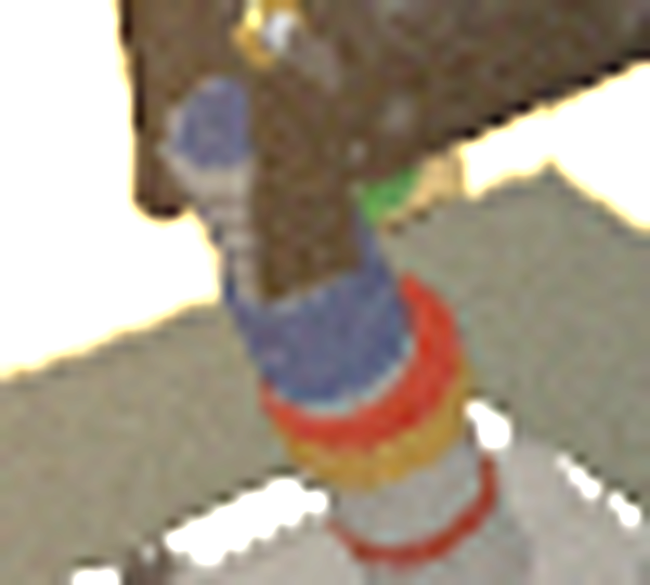

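The picture shows the coupler collar (lip edge near (320,405)) seated on the red seal, fingers gripping; a slight offset to the left. I relieve the sideways bias by 1 mm and re-check.

```bash
python3 -m pendant '[{"jaw":0,"linear":[-0.1,0,0],"twist":0},{"jaw":0,"linear":[0,0,0],"twist":0},{"jaw":0,"linear":[0,0,0],"twist":0},{"jaw":0,"linear":[0,0,0],"twist":0}]' 40
for i in 1 2 3 4; do python3 ax.py; done
```

```text
time: 27.7
position: [0.5658, 0.1491, 0.1801]
tool_rot: [-0.027, 1.0, -0.001, -0.001]
ft_force: [-10.7, 0.2, 32.7]
grip_width: 0.0287
grip_force: 40.0
tcp [0.5658 0.1491 0.1801] 110 axis [-0.372  0.007  0.928] off deg 1.5 tilt x 21.8 y 0.4 c off [-0.0008  0.0021]
tcp [0.5658 0.1491 0.1801] 99 axis [-0.333 -0.044  0.942] off deg 2.8 tilt x 19.5 y -2.7 c off [-0.0011  0.0023]
tcp [0.5658 0.1491 0.1801] 109 axis [-0.363 -0.018  0.932] off deg 0.6 tilt x 21.3 y -1.1 c off [-0.001   0.0023]
tcp [0.5658 0.1491 0.1801] 103 axis [-0.344 -0.018  0.939] off deg 1.8 tilt x 20.1 y -1.1 c off [-0.0008  0.0021]
```

```bash
python3 -c "
from rig import robot
print(robot.hand_in())"
```

```text
the job is handed in; nothing more can be done
None
```

I handed the job in at about 28 s: spacer and seal are home and released, and the coupler is gripped at 40 N and pressed hard against the seal with about 35 N; I inferred the snap from that force and the stop, since the pin can't be read directly.

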